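# Unscrew the emergency lamp's battery cap in its cradle

## Task

Stand the red emergency lamp upright in the raised yellow cradle, whose square pocket keeps it from turning, and there unscrew its tight black battery cap anticlockwise (seen from above), turning only until the thread lets go. Then lift the cap straight up and finish while still holding it in the gripper, level and just above the lamp's open neck without touching it, the lamp staying fully seated in the cradle. Leave the padlock, the blue bumper, the fuse and the drawer unit as they are.

Things in the scene. Friction and masses are not known exactly. Their poses are not given: they have to be found in the camera images.
- lamp: Emergency lamp, upright on the ledge: square red body 54 x 54 mm, 80 mm high (flat shoulder on top), round lens on its own -x face, 0.4 to 0.6 kg with cap. A grey neck, radius 16 mm, thread out to 22 mm, rises from the shoulder to 108 mm inside the cap. Origin: centre of the underside; z up. With the cap screwed on, the whole lamp can be lifted and carried by the cap.
- cap: Black ribbed screw cap on the lamp, round, outer diameter 56 mm, 32 mm high, open below, 0.08 kg. Origin: centre of its lower edge; z up its axis. Screwed on, its lower edge is 84 mm and its top 116 mm above the lamp's underside (4 mm gap over the shoulder). Three inner lugs sit under three coarse right-hand thread ramps; once free it must rise over 26 mm to clear the neck.
- cap_mark (a point): Outer end of the white index line on the cap's top, at (-28, 0, 32) mm in the cap's frame: above the lens at A = 0, where A = cap yaw minus lamp yaw, anticlockwise positive. It starts at A = 1 to 17 degrees; the thread lets go at about 50 degrees (the cap climbs about 2 mm on the way); a stop blocks it at about 97. In between the cap lifts straight off.
- cap_top (a point): Centre of the cap's top face. A sprung seal inside pushes the cap up with about 12 to 16 N while it is screwed on; turning it takes about 0.2 to 0.6 N m, more than the lamp can resist when it stands loose on the ledge, so it must be braced in the cradle's pocket.
- lamp_rim (a point): Centre of the top of the lamp's neck, 108 mm above the lamp's underside.
- cradle: Fixed raised cradle: grey base plate 100 x 100 x 6 mm, slim post, yellow square pocket on top: inside 60 x 60 mm (3 mm play each side of the lamp), walls 5 mm thick along its own x and y, mouth flaring to about 71 x 71 mm. Origin: centre of the plate's underside; z up. Pocket floor at 50 mm, straight walls to 68, flared lips to 79 mm. The lamp fits in any of four quarter turns.
- cradle_seat (a point): Centre of the cradle's pocket floor, 50 mm above the ledge: the lamp's origin comes here. Axes as the cradle's.
- padlock: Stainless padlock lying flat, body 45 x 45 x 20 mm, shackle towards its +x out to 54 mm; origin under the body's centre. Leave alone.
- bumper: Blue hard silicone bumper, a blunt cone 44 mm across and 22 mm high; origin at the underside's centre. Leave alone.
- fuse: White ceramic fuse with copper blades along its x, 94 x 30 x 30 mm; origin under its centre. Leave alone.
- drawers: Grey plastic drawer unit, fixed, 180 x 180 x 140 mm (x, y, z) with bar handles 35 mm off its -x face; origin at the underside's centre. Leave alone.
- drawers_drawer0 (a joint): Upper drawer, 0 closed, grows as it slides out (m). Leave closed.
- drawers_drawer1 (a joint): Lower drawer, likewise.
There are look-alikes about, which are no part of the job. There is more than one size of the lamp; the one meant has the size given above. There is more than one size of the cap; the job needs the smaller.

How it is judged:
By the outcome, as a careful person would: the job done as asked, in the order asked, and still so for the second after the job is handed in, while the arm keeps its last pose, push and grip.
It also fails if it takes over 42 s, if anything falls off the work surface, if the arm or the gripper's body presses on something with over 40 N, if the wrist force passes 120 N, or if a joint passes its speed limit or range.

## Robot

A 6-joint arm with a two-finger parallel gripper is mounted at the origin on the work surface. World frame = base frame: x ahead of the robot, y to its left, z up, the work surface at z = 0. Lengths are in m, angles in rad, forces in N, time in s.
With the tool pointing down it reaches from about 0.375 to 0.975 m from the base axis. Payload 3.8 kg.
Tool frame: the origin (TCP) lies at the very end of the fingers, on their centre line; the grasp point (between the pads) lies 19 mm behind it; z points along the fingers, y is the direction in which the jaws open and shut (so a half turn about z gives the same grasp; the last joint's range is limited). The gripper opens to 85 mm and grips with 20 to 120 N. Pads are 22 mm wide; open, the fingers measure 114 mm over their backs; the gripper's body (76 mm by 85 mm) begins 54 mm behind the grasp point. The pads swing forward as they close: fully open they stand 13 mm farther back than shut.
Start: joints at [-1.262, 0.264, 1.604, -0, 1.274, -0.037], TCP at [0.229, -0.635, 0.231] pointing down, gripper open.
Joint ranges: [-2.63, 2.63], [-0.94, 2.18], [0.31, 2.57], [-1.31, 4.45], [0, 2.66], [-2.55, 2.55]. Speed limits (rad/s): [2.57, 2.57, 3.14, 3.14, 3.14, 3.14].

## Interface

Orientations are given as a rotation vector (axis times angle).
In Python, from workcell import read_state, read_camera, camera_info, finish_job gives the robot as it stands. The module is installed in compiled form; this text tells all that it offers.
- The arm moves only by the tool play_rows, never from a script. Its argument "motion" is a list of rows, each a list of 5 numbers: the shift along the tool's x, y, z in units of 1000 mm (1.0 is 1000 mm), then the turn about the tool's z in units of 2 pi rad (1.0 is 2 pi rad), then the finger opening in mm, from 0 to 85.4. A call has 1 to 5 rows; each row shifts and turns the commanded pose from where the row before left it, along the tool's axes as they then stand; what a row does not reach is not made up. A row lasts 1/8 s, in which the tool goes at most 62.5 mm and 10.7 degrees, less where a joint would pass 70% of its speed; a pose out of reach is approached as far as the arm can. A call with a number of a shift or a turn outside -1 to 1 is refused whole. A call with a gripper value outside its range is refused whole. The fingers move at their own pace and stop on an object; "squeeze" is the grip in N (left out, the last holds). Time passes only in rows, so rows that do not move let the fingers close. It gives the time, the measured TCP pose, the force and the opening at its end, in the units of the state.
- read_state(): the state, without advancing time (a new reading comes with each control period).
- read_camera(name): name is "scene" or "top"; returns the picture (420x560x3 uint8, red, green, blue); there is no depth.
- camera_info(name): a dict with "intrinsics" (3x3 intrinsics, pixels), "pose" (4x4, takes a point from camera to world coordinates). Camera axes: x right, y down, z forward; pixel columns grow to the right and rows downward; lengths in m; the calibration is good to about 2 mm. A picture is of the moment at which its call begins. camera_info takes no time and is no camera call.
- finish_job(): hands the job in, once; it reports no verdict.
The state is a dict: "time": time; "q": joint angles; "joint_vel": joint speeds; "joint_torque": joint torques, N m; "tool_pos": TCP position; "tcp_rot": TCP orientation; "wrist_force": force on the tool from outside, world axes, zero at the start; "torque": the same for the moment, N m; "width": opening from 0.0 (shut) to 1.0 (fully open).
Only numpy, scipy, OpenCV 4.12 (cv2) and the standard library are available. Lean on these libraries where they do the work, as an engineer would, in place of code of your own. Each camera call takes 0.05 s, during which the arm holds its last target. There are 200 camera calls.

## Working session

There is one attempt and no reset: what is moved stays moved. The work goes in short steps, Python scripts to look and compute and a tool call to move; the robot and the scene stay as the last step left them, time stands still between calls to the robot, and variables do not carry over. Pictures are saved under pics/ and viewed, about 8 in all and at most 12, crops included, and the job is handed in when it is done.

Besides the shell and the picture viewer there is one more tool, called after ">>>" by a JSON object that holds its "method" and its "body", one argument or row to a line. play_rows: Moves the arm, as the interface text tells. Shifts and turns lie within -1 to 1; 1 stands for 1000 mm of shift or 2 pi rad of turn. Its arguments: {"type":"object","properties":{"motion":{"type":"array","items":{"type":"array","items":{"type":"number"}}},"squeeze":{"type":"number"}},"required":["motion"]}

```bash
mkdir -p pics
cat > h.py <<'E'
import numpy as np, cv2
from workcell import *
def proj(n,P):
    c=camera_info(n);T=np.linalg.inv(np.array(c["pose"]));p=np.atleast_2d(P)@T[:3,:3].T+T[:3,3]
    u=p@np.array(c["intrinsics"]).T;return u[:,:2]/u[:,2:]
def ray(n,uv):
    c=camera_info(n);T=np.array(c["pose"]);d=np.linalg.inv(np.array(c["intrinsics"]))@np.array([uv[0],uv[1],1.])
    return T[:3,3],T[:3,:3]@d
def onz(n,uv,z):
    o,d=ray(n,uv);return o+d*(z-o[2])/d[2]
E
python3 - <<'E'
from h import *
s=read_camera("scene");t=read_camera("top")
cv2.imwrite("pics/s0.png",s[:,:,::-1]);cv2.imwrite("pics/t0.png",t[:,:,::-1])
for n in("scene","top"):
    c=camera_info(n);print(n,np.round(c["intrinsics"],1).tolist(),np.round(c["pose"],3).tolist())
print(read_state())
E
```

```text
scene [[432.9, 0.0, 285.1], [0.0, 432.9, 221.8], [0.0, 0.0, 1.0]] [[-0.422, 0.687, -0.592, 1.273], [0.906, 0.317, -0.279, 0.198], [-0.004, -0.654, -0.757, 0.992], [0.0, 0.0, 0.0, 1.0]]
top [[436.9, 0.0, 283.1], [0.0, 436.9, 210.6], [0.0, 0.0, 1.0]] [[-0.025, -0.985, 0.17, 0.377], [-1.0, 0.022, -0.022, -0.111], [0.018, -0.17, -0.985, 1.148], [0.0, 0.0, 0.0, 1.0]]
{'time': 0.1, 'q': array([-1.26189375e+00,  2.64670179e-01,  1.60526930e+00,  1.92823917e-05,
        1.27372301e+00, -3.69074024e-02]), 'joint_vel': array([ 1.07117560e-03, -4.20499221e-03, -1.53500025e-03,  3.55339428e-05,
        4.76618317e-04, -1.04697138e-03]), 'joint_torque': array([-3.98354996e-05, -5.16705716e+01, -3.68590629e+01, -8.55704729e-05,
        6.27002286e-03,  1.06658405e-05]), 'tool_pos': array([ 0.22858905, -0.63438996,  0.23007448]), 'tcp_rot': array([-3.09272769e+00, -5.40132493e-01,  4.11851331e-04]), 'wrist_force': array([ 0.15453807, -0.27576107,  0.32099257]), 'torque': array([0.06724954, 0.07221506, 0.00210376]), 'width': 0.9993205683152393}
```

View pics/s0.png

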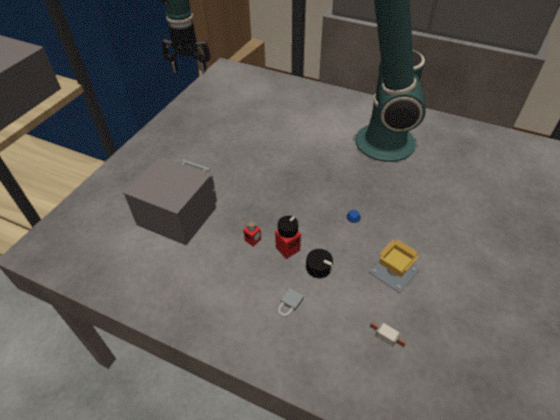

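View pics/t0.png

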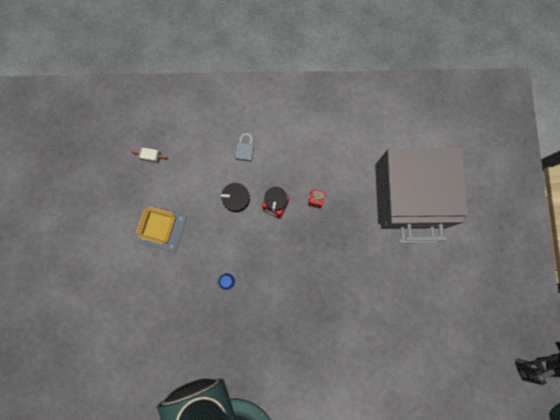

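```bash
cat > m.py <<'E'
from h import *
s=cv2.imread("pics/s0.png");t=cv2.imread("pics/t0.png")
a=cv2.resize(t[160:260,120:340],None,fx=3.6,fy=3.6,interpolation=2)[:, :800]
b=cv2.resize(s[195:295,230:430],None,fx=4,fy=4,interpolation=2)[:240,:800]
b=cv2.resize(s[200:290,230:430],None,fx=2.65*1.5,fy=2.65,interpolation=2)
b=cv2.resize(s[200:260,235:325],None,fx=4,fy=4,interpolation=2); c=cv2.resize(s[225:285,370:425],None,fx=4,fy=4,interpolation=2)
im=np.zeros((600,800,3),np.uint8);im[:a.shape[0],:a.shape[1]]=a;im[360:600,:b.shape[1]]=b;im[360:600,400:400+c.shape[1]]=c
cv2.imwrite("pics/c1.png",im)
def blobs(n,img,lo,hi,mn):
    m=cv2.inRange(cv2.cvtColor(img,cv2.COLOR_BGR2HSV),lo,hi)
    if lo[0]==0 and lo[1]>100: m|=cv2.inRange(cv2.cvtColor(img,cv2.COLOR_BGR2HSV),(170,)+lo[1:],(180,)+hi[1:])
    for c in cv2.findContours(m,0,1)[0]:
        if cv2.contourArea(c)>mn: yield c
for n,img in(("top",t),("scene",s)):
    for nm,lo,hi,z in(("red",(0,120,60),(8,255,255),.08),("yel",(15,120,60),(35,255,255),.079),("black",(0,0,0),(180,120,32),.116)):
        for c in blobs(n,img,lo,hi,60):
            r=cv2.minAreaRect(c)
            if r[1][0]>70 or r[1][1]>70: continue
            bx=cv2.boxPoints(r);w=np.array([onz(n,p,z)[:2] for p in bx])
            print(n,nm,np.round(r[0],1),np.round(r[1],1),"world c",np.round(onz(n,r[0],z)[:2],4),"sides",np.round([np.linalg.norm(w[1]-w[0]),np.linalg.norm(w[2]-w[1])],4),"ang",np.round([np.degrees(np.arctan2(*(w[i+1]-w[i])[::-1])) for i in(0,1)],1))
E
python3 m.py
```

```text
top red [316.5 198.1] [14.1 16.5] world c [ 0.5908 -0.2184] sides [0.0421 0.0352] ang [ -15.8 -105.6]
top yel [155.6 224.9] [32.6 32.9] world c [0.5326 0.1798] sides [0.0805 0.0814] ang [ -16.7 -109.8]
top black [193.7 385.3] [ 7.  39.6] world c [0.1632 0.0763] sides [0.087  0.0151] ang [ -76.3 -163.4]
top black [528.1 372.8] [26.2 17.4] world c [ 0.1683 -0.6812] sides [0.041  0.0559] ang [ -74.5 -167.3]
top black [553.  364.5] [21. 12.] world c [ 0.1847 -0.7408] sides [0.0278 0.0461] ang [-91.6 172.4]
scene red [286.9 244.2] [25.2 27.6] world c [ 0.6297 -0.0999] sides [0.0932 0.069 ] ang [-156.4  111.1]
scene red [252.  235.7] [18.7 15.6] world c [ 0.643  -0.1982] sides [0.0429 0.0654] ang [121.6  31.2]
scene yel [397.5 256.4] [32.  30.8] world c [0.5444 0.1779] sides [0.1026 0.086 ] ang [168.2  65.9]
scene yel [224.9  43.4] [27.1 37.3] world c [-0.258  -0.8071] sides [0.3353 0.1281] ang [-150.8  105.1]
scene yel [206.5  23. ] [46. 33.] world c [-0.3909 -0.9823] sides [0.1657 0.4718] ang [114.4  30.3]
scene black [319.  263.5] [27. 24.] world c [0.6765 0.0089] sides [0.0607 0.0816] ang [114.8  21. ]
scene black [287.7 226.3] [18.8 18.4] world c [ 0.5996 -0.1117] sides [0.0505 0.0652] ang [129.7  32.6]
scene black [105.1 136.3] [38.6 10. ] world c [ 0.5012 -0.8071] sides [0.033  0.2107] ang [154.1  52.2]
scene black [401.5 117.5] [33. 21.] world c [0.0021 0.0356] sides [0.1196 0.1141] ang [-163.6  114.7]
scene black [186.6  44. ] [48.9 41.2] world c [-0.1254 -0.9082] sides [0.3588 0.241 ] ang [-149.3   94.5]
```

View pics/c1.png

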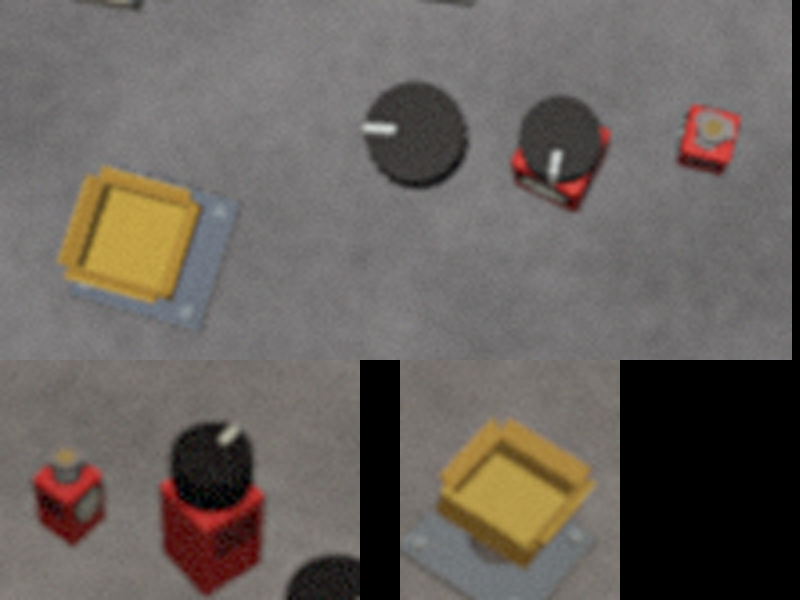

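```bash
cat > m2.py <<'E'
from h import *
from scipy.spatial.transform import Rotation as R
t=cv2.imread("pics/t0.png");s=cv2.imread("pics/s0.png")
def big(n,img,x0,x1,y0,y1,f,z,k=6):
    c=cv2.resize(img[y0:y1,x0:x1],None,fx=k,fy=k,interpolation=2).astype(int)
    m=f(c).astype(np.uint8); m=max(cv2.findContours(m,0,1)[0],key=cv2.contourArea)
    return (m[:,0]+.5)/k+[x0-.5,y0-.5]
W=lambda n,P,z:np.array([onz(n,p,z)[:2] for p in P]).astype(np.float32)
red=lambda c:(c[...,2]>90)&(c[...,2]>1.8*c[...,1])
dark=lambda c:(c.max(-1)<80)&(c.max(-1)-c.min(-1)<25)
yel=lambda c:(c[...,2]>90)&(c[...,2]>1.8*c[...,0])&(c[...,1]>1.3*c[...,0])
for n,img,bx in(("top",t,(262,290,184,212)),("scene",s,(272,304,212,240))):
    th=40 if n=="scene" else 62
    p=big(n,img,*bx,lambda c:(c.max(-1)<th),0)
    h=cv2.convexHull(p.astype(np.float32));M=cv2.moments(h);c=(M["m10"]/M["m00"],M["m01"]/M["m00"])
    print(n,"cap blob",np.round(c,2),h.reshape(-1,2).min(0),h.reshape(-1,2).max(0),"axis@.100",np.round(onz(n,c,.1),4))
    # white mark
    k=6;cr=cv2.resize(img[bx[2]:bx[3],bx[0]:bx[1]],None,fx=k,fy=k,interpolation=2)
    m=(cr.min(-1)>140).astype(np.uint8);q=max(cv2.findContours(m,0,1)[0],key=cv2.contourArea)
    r=cv2.minAreaRect(W(n,(q[:,0]+.5)/k+[bx[0]-.5,bx[2]-.5],.116));b=cv2.boxPoints(r)
    print("  mark c",np.round(r[0],4),"box",np.round(b,4).tolist())
p=big("top",t,258,295,182,220,lambda c:red(c)|(c.max(-1)<62),0)
ap=cv2.approxPolyDP(p.astype(np.float32),1.0,True)[:,0];print("lamp outline px",np.round(ap,1).tolist())
p=big("top",t,130,180,200,250,yel,0);r=cv2.minAreaRect(W("top",p,.079));print("cradle",r)
ap=cv2.approxPolyDP(p.astype(np.float32),1.0,True)[:,0];print("outl px",np.round(ap,1).tolist())
p=big("scene",s,372,422,228,285,yel,0);ap=cv2.approxPolyDP(p.astype(np.float32),1.0,True)[:,0];print("scene outl px",np.round(ap,1).tolist(),np.round(W("scene",ap,.079),4).tolist())
print(R.from_rotvec(read_state()["tcp_rot"]).as_matrix().round(3).tolist())
E
python3 m2.py
```

```text
top cap blob [279.1 199.3] [271.25    187.41667] [286.91666 209.91667] axis@.100 [ 0.5859 -0.1248  0.1   ]
  mark c [ 0.5694 -0.1115] box [[0.5608999729156494, -0.11309999972581863], [0.5769000053405762, -0.11590000241994858], [0.578000009059906, -0.10989999771118164], [0.5619999766349792, -0.10700000077486038]]
scene cap blob [287.48 226.34] [277.91666 215.91667] [297.08334 236.58333] axis@.100 [ 0.5877 -0.1177  0.1   ]
  mark c [ 0.5685 -0.1138] box [[0.5619999766349792, -0.11420000344514847], [0.5741999745368958, -0.1168999969959259], [0.574999988079071, -0.11339999735355377], [0.5627999901771545, -0.11069999635219574]]
lamp outline px [[277.1000061035156, 187.39999389648438], [276.1000061035156, 188.39999389648438], [281.1000061035156, 190.8000030517578], [281.8999938964844, 196.10000610351562], [284.3999938964844, 196.1999969482422], [283.8999938964844, 197.89999389648438], [280.79998779296875, 197.1999969482422], [284.8999938964844, 200.89999389648438], [282.6000061035156, 204.39999389648438], [282.1000061035156, 202.39999389648438], [280.3999938964844, 203.8000030517578], [281
[... 1456 characters left out ...]
998779296875, 255.39999389648438], [416.20001220703125, 254.1999969482422], [416.20001220703125, 251.10000610351562], [397.8999938964844, 239.89999389648438], [395.20001220703125, 241.39999389648438]] [[0.4966999888420105, 0.1509000062942505], [0.5521000027656555, 0.13339999318122864], [0.5817000269889832, 0.1396999955177307], [0.5942000150680542, 0.16930000483989716], [0.6003999710083008, 0.20170000195503235], [0.5192999839782715, 0.22499999403953552], [0.5171999931335449, 0.22059999406337738], [0.5070000290870667, 0.21809999644756317], [0.49050000309944153, 0.16429999470710754], [0.4984999895095825, 0.15919999778270721]]
[[0.941, 0.339, -0.001], [0.339, -0.941, 0.002], [0.0, -0.002, -1.0]]
```

Run:
```python
from h import *
T=lambda x,y,z:onz("top",(120+(x-1.8)/3.6,160+(y-1.8)/3.6),z)[:2]
S=lambda x,y,z:onz("scene",(235+(x-2)/4,200+(y-362)/4),z)[:2]
an=lambda d:np.degrees(np.arctan2(d[1],d[0]))
print("cap top ctr",T(560.5,137.5,.116),"diam",np.linalg.norm(T(519,137,.116)-T(602,137,.116)))
print("top lens edge",an(T(575,208,0)-T(515,180,0)),an(T(578,183,.08)-T(515,155,.08)),"right",an(T(580,208,0)-T(607,150,0)))
v=[S(165,548,0),S(207,592,0),S(260,545,0)]
print("scene base",v,[np.linalg.norm(v[1]-v[0]),np.linalg.norm(v[2]-v[1])],an(v[1]-v[0]),an(v[2]-v[1]),"ctr",(v[0]+v[2])/2)
t=cv2.imread("pics/t0.png");c=cv2.resize(t[180:222,256:298],None,fx=6,fy=6,interpolation=2).astype(int)
m=((c[...,2]>70)&(c[...,2]>2*c[...,1])).astype(np.uint8)
q=max(cv2.findContours(m,0,1)[0],key=cv2.contourArea);r=cv2.minAreaRect(q);print(r)
q=(q[:,0]+.5)/6+[255.5,179.5];print(cv2.approxPolyDP(q.astype(np.float32),.7,True)[:,0].round(1).tolist())
P=[[240,200],[200,328]];print("plate edge",an(T(240,200,.006)-T(200,328,.006)), "floor", [T(*p,.05) for p in((115,185),(197,205),(170,298),(85,272))])
```

```text
cap top ctr [ 0.58680402 -0.11522451] diam 0.055524291673376275
top lens edge -116.57578654127535 -115.55931371621863 right 153.93384741888346
scene base [array([ 0.59433074, -0.151952  ]), array([ 0.61715584, -0.1079473 ]), array([ 0.56305949, -0.09081272])] [np.float64(0.049572158330486914), np.float64(0.05674512742945409)] 62.58437148651909 162.42482498909945 ctr [ 0.57869512 -0.12138236]
((135.57855224609375, 191.08502197265625), (47.12071990966797, 65.17793273925781), 25.463346481323242)
[[283.3999938964844, 207.89999389648438], [274.1000061035156, 210.89999389648438], [274.1000061035156, 212.1999969482422], [278.79998779296875, 215.39999389648438], [277.3999938964844, 217.10000610351562], [279.8999938964844, 216.89999389648438]]
plate edge -16.51912148456651 floor [array([0.57284636, 0.1989526 ]), array([0.55728986, 0.14120602]), array([0.49209776, 0.15879815]), array([0.51166942, 0.21816945])]
```

>>> {"method": "play_rows", "body": {
  "motion": [
    [0,0,0,-0.0248,85],
    [0,0,0,-0.0248,85],
    [0,0,0,-0.0248,85],
    [0,0,0,-0.0248,85],
    [0,0,0,-0.025,85]
  ],
  "squeeze": 60
}}

```text
time: 0.72
tool_pos: [0.2287, -0.6346, 0.2305]
tcp_rot: [-2.651, -1.683, -0.0]
wrist_force: [0.2, 0.3, 0.3]
width: 0.997
```

```bash
cat > g.py <<'E'
import sys
from h import *
from scipy.spatial.transform import Rotation as R
s=read_state();M=R.from_rotvec(s["tcp_rot"]).as_matrix()
print("t",round(s["time"],2),"pos",s["tool_pos"].round(4),"yaw_x",np.degrees(np.arctan2(M[1,0],M[0,0])).round(2),"z",M[:,2].round(3),"q",s["q"].round(2),"F",s["wrist_force"].round(1),"T",s["torque"].round(2),"w",round(s["width"]*85.4,1))
if len(sys.argv)>3: print("tool shift mm",(M.T@(np.array(list(map(float,sys.argv[1:4])))-s["tool_pos"])*1000).round(1))
E
python3 g.py 0.588 -0.1165 0.21
```

```text
t 0.72 pos [ 0.2287 -0.6346  0.2305] yaw_x 64.82 z [-0.     0.001 -1.   ] q [-1.26  0.26  1.6  -0.    1.27 -0.82] F [0.2 0.3 0.3] T [-0.04  0.04 -0.03] w 85.1
tool shift mm [621.8 104.8  21. ]
```

>>> {"method": "play_rows", "body": {
  "motion": [
    [0.052,0.0087,0,0,85],
    [0.052,0.0087,0,0,85],
    [0.052,0.0087,0,0,85],
    [0.052,0.0087,0,0,85],
    [0.052,0.0087,0,0,85]
  ]
}}

```text
time: 1.35
tool_pos: [0.3804, -0.4173, 0.2308]
tcp_rot: [-2.656, -1.676, -0.0]
wrist_force: [0.2, -0.4, -0.2]
width: 0.995
```

>>> {"method": "play_rows", "body": {
  "motion": [
    [0.052,0.0087,0,0,85],
    [0.052,0.0087,0,0,85],
    [0.052,0.0087,0,0,85],
    [0.052,0.0087,0,0,85],
    [0.052,0.0087,0.01,0,85]
  ]
}}

```text
time: 1.98
tool_pos: [0.5322, -0.2017, 0.2218]
tcp_rot: [2.655, 1.676, 0.001]
wrist_force: [0.6, -1.4, -0.7]
width: 0.996
```

>>> {"method": "play_rows", "body": {
  "motion": [
    [0.052,0.0087,0.01,0,85],
    [0.04,0.0087,0,0,85],
    [0,0,0,0,85],
    [0,0,0,0,85]
  ]
}}

```text
time: 2.48
tool_pos: [0.5858, -0.1275, 0.2108]
tcp_rot: [-2.656, -1.678, 0.002]
wrist_force: [-0.7, -0.3, -0.3]
width: 0.993
```

```bash
python3 g.py 0.588 -0.1165 0.083
python3 - <<'E'
from h import *
t=read_camera("top");s=read_camera("scene")
cv2.imwrite("pics/t1.png",t[:,:,::-1]);cv2.imwrite("pics/s1.png",s[:,:,::-1])
a=cv2.resize(t[150:250,230:330,::-1],None,fx=4,fy=4,interpolation=2);b=cv2.resize(s[180:280,240:340,::-1],None,fx=4,fy=4,interpolation=2)
cv2.imwrite("pics/c2.png",np.hstack([a,b]))
E
```

```text
t 2.48 pos [ 0.5858 -0.1275  0.2108] yaw_x 64.56 z [-0.001 -0.    -1.   ] q [-0.26  0.14  1.79 -0.    1.21  0.19] F [-0.7 -0.3 -0.3] T [-0.02  0.03  0.04] w 84.8
tool shift mm [ 11.   -2.6 127.8]
```

View pics/c2.png

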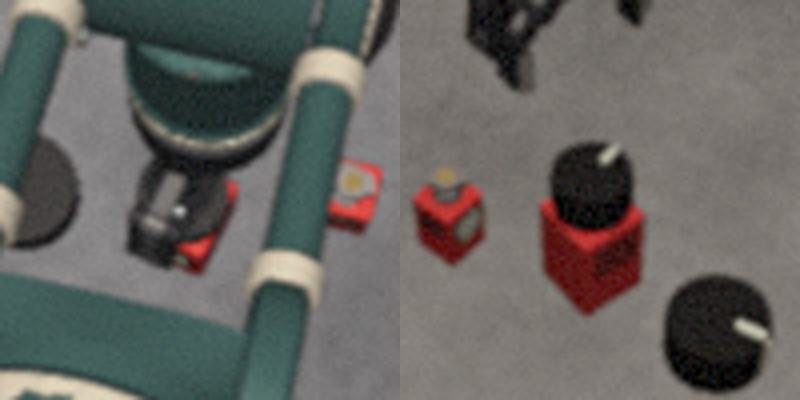

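>>> {"method": "play_rows", "body": {
  "motion": [
    [0.011,-0.0026,0.03,0,85],
    [0,0,0.04,0,85],
    [0,0,0.03,0,85],
    [0,0,0.02,0,85],
    [0,0,0.008,0,85]
  ]
}}

```text
time: 3.2
tool_pos: [0.5877, -0.117, 0.0822]
tcp_rot: [-2.657, -1.675, 0.002]
wrist_force: [-0.6, -0.1, 0.1]
width: 0.992
```

>>> {"method": "play_rows", "body": {
  "motion": [
    [0,0,0,0,85],
    [0,0,0,0,70],
    [0,0,0,0,62],
    [0,0,0,0,58],
    [0,0,0,0,58]
  ],
  "squeeze": 30
}}

```text
time: 3.82
tool_pos: [0.5884, -0.1161, 0.0835]
tcp_rot: [-2.656, -1.677, 0.0]
wrist_force: [-1.0, 1.1, 1.4]
width: 0.677
```

```bash
python3 g.py 0.588 -0.1165 0.083
python3 - <<'E'
from h import *
t=read_camera("top");s=read_camera("scene")
a=cv2.resize(t[160:240,230:330,::-1],None,fx=4,fy=4,interpolation=2);b=cv2.resize(s[190:270,240:340,::-1],None,fx=4,fy=4,interpolation=2)
cv2.imwrite("pics/c3.png",np.hstack([a,b]))
E
```

```text
t 3.83 pos [ 0.5884 -0.1161  0.0835] yaw_x 64.53 z [-0.  0. -1.] q [-0.24  0.26  1.9   0.    0.98  0.21] F [-1.   1.1  1.4] T [0.17 0.27 0.04] w 57.8
tool shift mm [-0.5 -0.2  0.5]
```

View pics/c3.png

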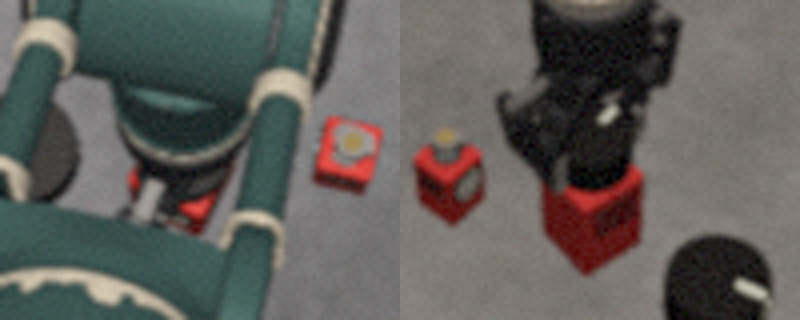

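>>> {"method": "play_rows", "body": {
  "motion": [
    [0,0,0,0,50],
    [0,0,0,0,45],
    [0,0,0,0,45],
    [0,0,0,0,45]
  ],
  "squeeze": 80
}}

```text
time: 4.42
tool_pos: [0.5888, -0.1164, 0.084]
tcp_rot: [2.656, 1.677, 0.0]
wrist_force: [-3.5, 1.4, 5.0]
width: 0.641
```

>>> {"method": "play_rows", "body": {
  "motion": [
    [0,0,-0.004,0,45],
    [0,0,-0.02,0,45],
    [0,0,-0.03,0,45],
    [0,0,-0.036,0,45],
    [0,0,0,0,45]
  ]
}}

```text
time: 5.05
tool_pos: [0.5919, -0.1172, 0.178]
tcp_rot: [2.651, 1.673, 0.01]
wrist_force: [1.2, 0.9, -5.2]
width: 0.638
```

```bash
python3 g.py 0.533 0.1795 0.173
python3 - <<'E'
from h import *
t=read_camera("top");s=read_camera("scene")
b=cv2.resize(s[140:260,220:360,::-1],None,fx=5,fy=5,interpolation=2)
cv2.imwrite("pics/c4.png",b)
E
```

```text
t 5.05 pos [ 0.5919 -0.1172  0.178 ] yaw_x 64.52 z [ 0.009 -0.002 -1.   ] q [-0.24  0.16  1.83 -0.    1.14  0.21] F [ 1.2  0.9 -5.2] T [-0.05 -0.05 -0.01] w 54.5
tool shift mm [ 242.5 -180.9    3.8]
```

View pics/c4.png

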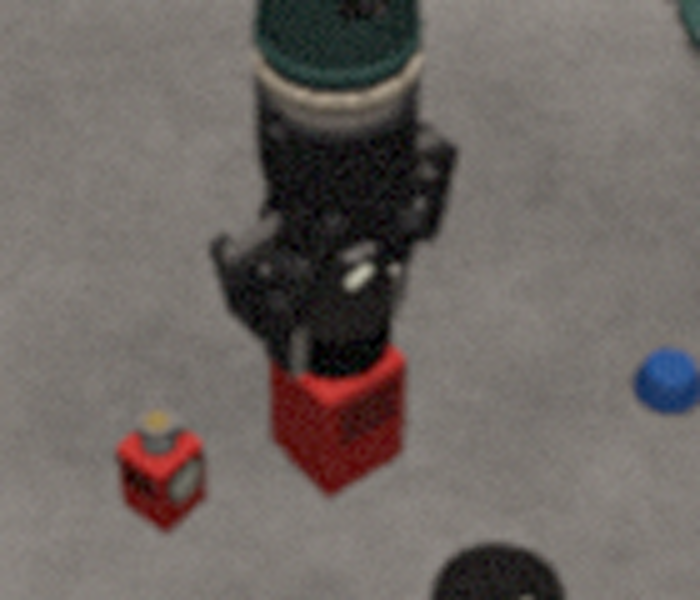

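>>> {"method": "play_rows", "body": {
  "motion": [
    [0.02,-0.015,-0.012,0,45],
    [0.035,-0.026,0,0,45],
    [0.04,-0.03,0,0,45],
    [0.04,-0.03,0,0,45],
    [0.04,-0.03,0,0,45]
  ]
}}

```text
time: 5.78
tool_pos: [0.5435, 0.0991, 0.1825]
tcp_rot: [-2.655, -1.676, 0.006]
wrist_force: [1.1, -0.3, -4.8]
width: 0.639
```

>>> {"method": "play_rows", "body": {
  "motion": [
    [0.035,-0.026,0,0,45],
    [0.02,-0.015,0,0,45],
    [0.0125,-0.009,0,0,45],
    [0,0,0,-0.0236,45],
    [0,0,0,0,45]
  ]
}}

```text
time: 6.4
tool_pos: [0.5289, 0.1799, 0.1839]
tcp_rot: [-2.526, -1.867, 0.004]
wrist_force: [-0.3, -0.1, -4.8]
width: 0.638
```

>>> {"method": "play_rows", "body": {
  "motion": [
    [0,0,0,0,45],
    [0,0,0,0,45]
  ]
}}

```text
time: 6.65
tool_pos: [0.5296, 0.1799, 0.185]
tcp_rot: [-2.527, -1.866, 0.001]
wrist_force: [0.1, -0.4, -4.1]
width: 0.641
```

```bash
python3 g.py 0.533 0.1795 0.19
python3 - <<'E'
from h import *
t=read_camera("top");s=read_camera("scene")
cv2.imwrite("pics/s5.png",s[:,:,::-1]);cv2.imwrite("pics/t5.png",t[:,:,::-1])
b=cv2.resize(s[170:290,340:460,::-1],None,fx=5,fy=5,interpolation=2)
cv2.imwrite("pics/c5.png",b)
E
```

```text
t 6.65 pos [0.5296 0.1799 0.185 ] yaw_x 72.9 z [-0. -0. -1.] q [ 0.28  0.08  1.9  -0.    1.16  0.58] F [ 0.1 -0.4 -4.1] T [0.04 0.07 0.  ] w 54.8
tool shift mm [ 0.6  3.4 -5. ]
```

View pics/c5.png

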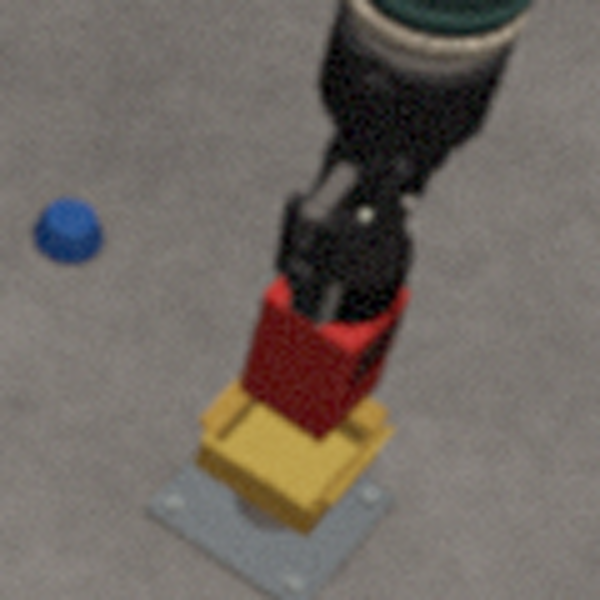

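Run:
```python
from h import *
S=lambda x,y,z:onz("scene",(340+(x-2.5)/5,170+(y-2.5)/5),z)[:2].round(4)
an=lambda d:np.degrees(np.arctan2(d[1],d[0])).round(1)
for z,v in((.101,((243,388),(318,437),(378,395))),(.181,((270,285),(348,348),(410,290)))):
    p=[S(*q,z) for q in v];print(z,p,"ctr",(p[0]+p[2])/2,"len",np.linalg.norm(p[1]-p[0]).round(4),np.linalg.norm(p[2]-p[1]).round(4),"ang",an(p[1]-p[0]),an(p[2]-p[1])-90)
p=[S(*q,.006) for q in((148,510),(283,602),(397,495))];print("plate",p,"ctr",(p[0]+p[2])/2,an(p[1]-p[0]),an(p[2]-p[1])-90)
p=[S(*q,.079) for q in((200,437),(318,505),(396,430))];print("lip",p,"ctr",(p[0]+p[2])/2,[np.linalg.norm(p[1]-p[0]),np.linalg.norm(p[2]-p[1])],an(p[1]-p[0]),an(p[2]-p[1])-90)
# red bottom edges by mask
s=cv2.imread("pics/s5.png");c=cv2.resize(s[170:290,340:460],None,fx=5,fy=5,interpolation=2).astype(int)
m=((c[...,2]>60)&(c[...,2]>2.2*c[...,1])).astype(np.uint8);q=max(cv2.findContours(m,0,1)[0],key=cv2.contourArea)
h=cv2.convexHull(q);print(cv2.approxPolyDP(h,6,True)[:,0].tolist())
```

```text
0.101 [array([0.5432, 0.1484]), array([0.5577, 0.1918]), array([0.5184, 0.2129])] ctr [0.5308  0.18065] len 0.0458 0.0446 ang 71.5 61.80000000000001
0.181 [array([0.5415, 0.1471]), array([0.5643, 0.1917]), array([0.5159, 0.21  ])] ctr [0.5287  0.17855] len 0.0501 0.0517 ang 62.9 69.30000000000001
plate [array([0.5688, 0.1196]), array([0.5951, 0.2024]), array([0.5018, 0.2408])] ctr [0.5353 0.1802] 72.4 67.6
lip [array([0.5658, 0.1359]), array([0.5818, 0.2027]), array([0.5185, 0.2273])] ctr [0.54215 0.1816 ] [np.float64(0.06868944605978418), np.float64(0.06791207550944091)] 76.5 68.80000000000001
[[400, 286], [405, 300], [375, 380], [322, 435], [245, 388], [266, 295], [282, 277]]
```

>>> {"method": "play_rows", "body": {
  "motion": [
    [0.0013,0.0042,0.01,0,45],
    [0,0,0.015,0,45],
    [0,0,0.008,0,45],
    [0,0,0,0,45]
  ]
}}

```text
time: 7.25
tool_pos: [0.5327, 0.1801, 0.1505]
tcp_rot: [-2.524, -1.868, 0.005]
wrist_force: [-0.6, 0.1, -4.7]
width: 0.642
```

>>> {"method": "play_rows", "body": {
  "motion": [
    [0,0,0.005,0,45],
    [0,0,0.004,0,45],
    [0,0,0,0,45]
  ]
}}

```text
time: 7.62
tool_pos: [0.5337, 0.1803, 0.143]
tcp_rot: [-2.525, -1.869, 0.001]
wrist_force: [0.1, 0.1, -5.1]
width: 0.636
```

```bash
python3 g.py 0.534 0.18 0.134
```

```text
t 7.62 pos [0.5337 0.1803 0.143 ] yaw_x 73.02 z [-0.001 -0.    -1.   ] q [0.28 0.13 1.94 0.   1.08 0.58] F [ 0.1  0.1 -5.1] T [-0.01  0.    0.02] w 54.3
tool shift mm [-0.2  0.4  9. ]
```

>>> {"method": "play_rows", "body": {
  "motion": [
    [0,0,0.004,0,45],
    [0,0,0.003,0,45],
    [0,0,0.001,0,45],
    [0,0,0,0,45]
  ]
}}

```text
time: 8.12
tool_pos: [0.5339, 0.1803, 0.1352]
tcp_rot: [-2.525, -1.869, 0.0]
wrist_force: [-0.0, 0.1, -3.6]
width: 0.638
```

>>> {"method": "play_rows", "body": {
  "motion": [
    [0,0,0.001,0,45],
    [0,0,0.0005,0,45],
    [0,0,0,0,45]
  ]
}}

```text
time: 8.5
tool_pos: [0.5341, 0.1804, 0.1341]
tcp_rot: [2.525, 1.869, 0.0]
wrist_force: [0.2, 0.7, -3.2]
width: 0.637
```

```bash
python3 g.py 0.534 0.18 0.134
```

```text
t 8.5 pos [0.5341 0.1804 0.1341] yaw_x 73.02 z [ 0.  0. -1.] q [0.28 0.14 1.94 0.   1.06 0.58] F [ 0.2  0.7 -3.2] T [-0.03  0.08 -0.03] w 54.4
tool shift mm [-0.4  0.   0.1]
```

>>> {"method": "play_rows", "body": {
  "motion": [
    [0,0,0.001,0,45],
    [0,0,0,0,45],
    [0,0,0,0,45]
  ]
}}

```text
time: 8.88
tool_pos: [0.5344, 0.1805, 0.1339]
tcp_rot: [2.525, 1.869, 0.002]
wrist_force: [-3.2, -1.1, 6.2]
width: 0.645
```

>>> {"method": "play_rows", "body": {
  "motion": [
    [0,0,0.001,0,45],
    [0,0,0,0,45],
    [0,0,0,0,45]
  ]
}}

```text
time: 9.25
tool_pos: [0.5348, 0.1806, 0.1338]
tcp_rot: [2.524, 1.869, 0.003]
wrist_force: [-4.6, -1.7, 9.9]
width: 0.635
```

>>> {"method": "play_rows", "body": {
  "motion": [
    [0,0,0,-0.014,45],
    [0,0,-0.0003,-0.014,45],
    [0,0,-0.0003,-0.014,45],
    [0,0,0,0,45]
  ]
}}

```text
time: 9.75
tool_pos: [0.5358, 0.1806, 0.1341]
tcp_rot: [2.255, 2.184, 0.005]
wrist_force: [-1.1, -1.1, 6.2]
width: 0.638
```

```bash
python3 g.py 0.534 0.18 0.134
```

```text
t 9.75 pos [0.5358 0.1806 0.1341] yaw_x 88.19 z [ 0.004  0.001 -1.   ] q [ 0.28  0.14  1.94 -0.    1.06  0.31] F [-1.1 -1.1  6.2] T [-0.16  0.12  0.08] w 54.4
tool shift mm [-0.7 -1.7  0.1]
```

>>> {"method": "play_rows", "body": {
  "motion": [
    [0,0,-0.0003,-0.014,45],
    [0,0,-0.0003,-0.014,45],
    [0,0,0,0,45]
  ]
}}

```text
time: 10.12
tool_pos: [0.5358, 0.1809, 0.1344]
tcp_rot: [2.056, 2.372, 0.006]
wrist_force: [0.5, 0.3, 5.0]
width: 0.639
```

```bash
python3 g.py 0.534 0.18 0.134
```

```text
t 10.12 pos [0.5358 0.1809 0.1344] yaw_x 98.19 z [ 0.004  0.001 -1.   ] q [ 0.28  0.14  1.94 -0.    1.06  0.14] F [0.5 0.3 5. ] T [ 0.05 -0.15  0.2 ] w 54.6
tool shift mm [-0.6 -1.9  0.4]
```

>>> {"method": "play_rows", "body": {
  "motion": [
    [0,0,-0.0003,-0.014,45],
    [0,0,-0.0003,-0.014,45],
    [0,0,0,0,45]
  ]
}}

```text
time: 10.5
tool_pos: [0.5355, 0.1809, 0.1348]
tcp_rot: [1.841, 2.543, 0.005]
wrist_force: [1.6, 1.4, 6.2]
width: 0.641
```

```bash
python3 g.py 0.534 0.18 0.134;  python3 - <<'E'
from h import *
s=read_camera("scene");t=read_camera("top")
cv2.imwrite("pics/s6.png",s[:,:,::-1])
a=cv2.resize(s[190:290,350:450,::-1],None,fx=5,fy=5,interpolation=2);b=cv2.resize(t[190:260,120:180,::-1],None,fx=5,fy=5,interpolation=2)
im=np.zeros((500,800,3),np.uint8);im[:,:500]=a;im[:350,500:]=b
cv2.imwrite("pics/c6.png",im)
E
```

```text
t 10.5 pos [0.5355 0.1809 0.1348] yaw_x 108.21 z [ 0.003  0.001 -1.   ] q [ 0.28  0.14  1.94  0.    1.06 -0.04] F [1.6 1.4 6.2] T [ 0.12 -0.13  0.13] w 54.7
tool shift mm [-0.4 -1.7  0.8]
```

View pics/c6.png

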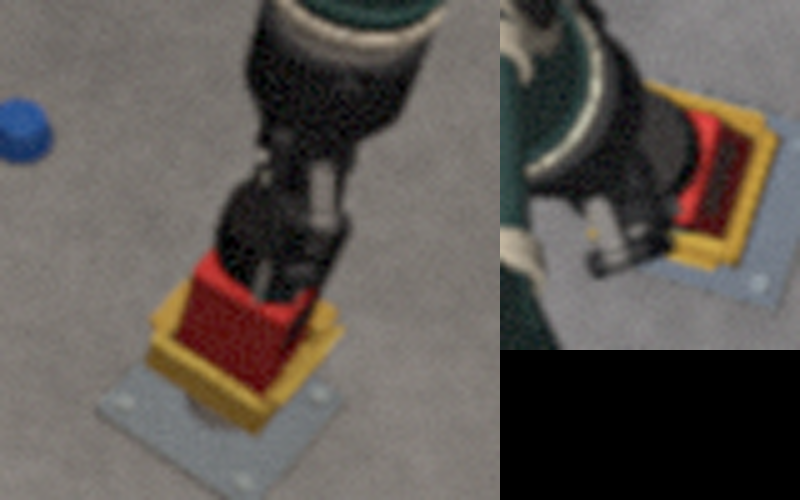

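>>> {"method": "play_rows", "body": {
  "motion": [
    [0,0,-0.0004,-0.014,45],
    [0,0,0,0,45]
  ]
}}

```text
time: 10.85
tool_pos: [0.5354, 0.1808, 0.1354]
tcp_rot: [1.727, 2.622, 0.004]
wrist_force: [0.2, -0.7, 5.9]
width: 0.641
```

```bash
python3 g.py 0.534 0.18 0.134
```

```text
t 10.85 pos [0.5354 0.1808 0.1354] yaw_x 113.25 z [ 0.003  0.001 -1.   ] q [ 0.28  0.14  1.94 -0.    1.06 -0.12] F [ 0.2 -0.7  5.9] T [ 0.04 -0.02  0.15] w 54.7
tool shift mm [-0.2 -1.6  1.3]
```

>>> {"method": "play_rows", "body": {
  "motion": [
    [0,0,-0.0004,-0.014,45],
    [0,0,0,0,45]
  ]
}}

```text
time: 11.1
tool_pos: [0.5353, 0.1808, 0.1355]
tcp_rot: [1.611, 2.695, 0.004]
wrist_force: [0.7, 0.4, 5.3]
width: 0.638
```

```bash
python3 g.py 0.534 0.18 0.134
```

```text
t 11.1 pos [0.5353 0.1808 0.1355] yaw_x 118.25 z [ 0.003  0.001 -1.   ] q [ 0.28  0.14  1.94 -0.    1.06 -0.21] F [0.7 0.4 5.3] T [ 0.05 -0.1   0.02] w 54.5
tool shift mm [-0.1 -1.5  1.5]
```

>>> {"method": "play_rows", "body": {
  "motion": [
    [0,0,-0.0003,-0.013,45],
    [0,0,0,0,45],
    [0,0,-0.002,0,45],
    [0,0,0,0,45],
    [0,0,0,0,45]
  ]
}}

```text
time: 11.72
tool_pos: [0.5333, 0.1802, 0.136]
tcp_rot: [-1.498, -2.76, 0.002]
wrist_force: [-0.5, 0.1, -0.1]
width: 0.64
```

```bash
python3 g.py 0.534 0.18 0.134
```

```text
t 11.72 pos [0.5333 0.1802 0.136 ] yaw_x 123.02 z [-0.001 -0.    -1.   ] q [ 0.28  0.13  1.94 -0.    1.07 -0.29] F [-0.5  0.1 -0.1] T [0.   0.05 0.01] w 54.6
tool shift mm [-0.6  0.5  2. ]
```

>>> {"method": "play_rows", "body": {
  "motion": [
    [0,0,-0.002,0,45],
    [0,0,-0.001,0,45],
    [0,0,0,0,45],
    [0,0,0,0,45]
  ]
}}

```text
time: 12.22
tool_pos: [0.5339, 0.1804, 0.1397]
tcp_rot: [-1.498, -2.762, 0.0]
wrist_force: [1.0, -0.1, -0.3]
width: 0.64
```

```bash
python3 g.py 0.534 0.18 0.134
python3 - <<'E'
from h import *
s=read_camera("scene");t=read_camera("top")
a=cv2.resize(s[190:290,350:450,::-1],None,fx=5,fy=5,interpolation=2);b=cv2.resize(t[190:260,120:180,::-1],None,fx=5,fy=5,interpolation=2)
im=np.zeros((500,800,3),np.uint8);im[:,:500]=a;im[:350,500:]=b
cv2.imwrite("pics/c7.png",im)
E
```

```text
t 12.22 pos [0.5339 0.1804 0.1397] yaw_x 123.06 z [-0.  0. -1.] q [ 0.28  0.13  1.94  0.    1.07 -0.3 ] F [ 1.  -0.1 -0.3] T [-0.03 -0.   -0.01] w 54.6
tool shift mm [-0.4 -0.2  5.7]
```

View pics/c7.png

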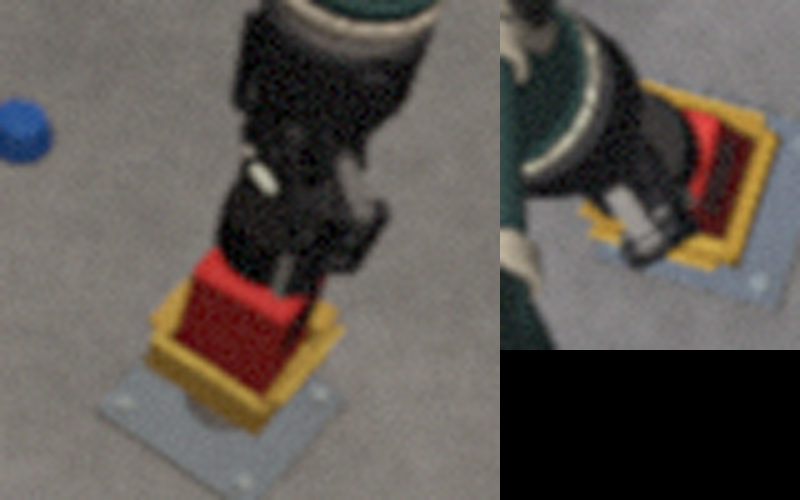

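>>> {"method": "play_rows", "body": {
  "motion": [
    [0,0,-0.004,0,45],
    [0,0,-0.006,0,45],
    [0,0,-0.006,0,45],
    [0,0,-0.006,0,45],
    [0,0,-0.004,0,45]
  ]
}}

```text
time: 12.95
tool_pos: [0.5342, 0.1805, 0.1664]
tcp_rot: [1.497, 2.761, 0.001]
wrist_force: [0.1, -0.0, -0.6]
width: 0.64
```

>>> {"method": "play_rows", "body": {
  "motion": [
    [0,0,0,0,45],
    [0,0,0,0,45],
    [0,0,0,0,45],
    [0,0,0,0,45]
  ]
}}

```text
time: 13.45
tool_pos: [0.5338, 0.1804, 0.1654]
tcp_rot: [-1.497, -2.761, 0.001]
wrist_force: [0.0, -0.1, -0.9]
width: 0.64
```

```bash
python3 g.py 0.534 0.18 0.166
python3 - <<'E'
from h import *
s=read_camera("scene");t=read_camera("top")
a=cv2.resize(s[190:290,350:450,::-1],None,fx=5,fy=5,interpolation=2);b=cv2.resize(t[190:260,120:180,::-1],None,fx=5,fy=5,interpolation=2)
im=np.zeros((500,800,3),np.uint8);im[:,:500]=a;im[:350,500:]=b
cv2.imwrite("pics/c8.png",im)
E
```

```text
t 13.45 pos [0.5338 0.1804 0.1654] yaw_x 123.06 z [-0.001 -0.    -1.   ] q [ 0.28  0.11  1.92  0.    1.12 -0.3 ] F [ 0.  -0.1 -0.9] T [-0.01  0.03 -0.05] w 54.7
tool shift mm [-0.4 -0.  -0.6]
```

View pics/c8.png

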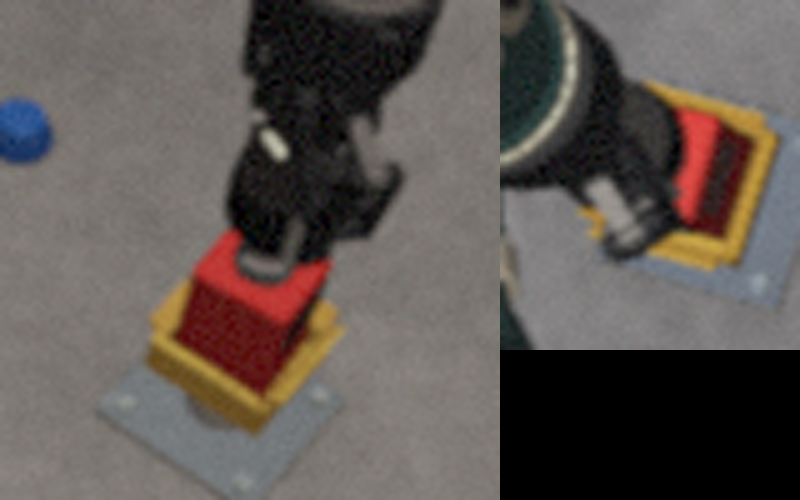

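```bash
python3 -c "
from workcell import *
print(finish_job())"
```

```text
the job is handed in; nothing more can be done
None
```

The job is handed in. The cap is unscrewed and held level in the gripper above the lamp's open neck, with the lamp seated in the cradle. No verdict was reported.

- **Target:** I took the capped lamp at top-view pixel (276, 199), because its cap measured 55.5 mm across against the 56 mm given. I left the small uncapped lamp and the larger loose cap alone.
- **Placing:** I carried the lamp by its cap and lowered it into the pocket until it rested firmly. The tool stopped 50 mm above its height at the grasp, which matches the pocket floor.
- **Unscrewing:** I turned the gripper 50° anticlockwise, ending at roughly A = 55–60°. The turning moment dropped near 45°, and I added one more 5° step. A 5 mm test lift raised the cap while the lamp stayed put. The cap then came straight up.
- **Last checks:**
  - The wrist force is 0.9 N downward, about the cap's own weight, so nothing seems to touch the neck.
  - The tool points straight down to within about 0.1°.
  - The cap's lower edge is about 7 mm above the neck, worked out from the tool height.
  - The last picture shows the neck exposed and the lamp in the pocket. The clock stood at about 13.5 s.
- **Disagreements:**
  - The two cameras differed by about 4–9° on the lamp's yaw. The lamp still went in without side force.
  - The vertical moment read small and had the opposite sign to what I expected, so I relied on the lift test to judge that the thread had let go.

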